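# Give four canisters back their own lids

### The arm

A 6-joint arm with a two-finger parallel gripper is mounted at the origin on a cart in front of the work surface, level with it; the furniture and walls round the work are solid. World frame = base frame: x ahead of the robot, y to its left, z up, the work surface at z = 0. Lengths are in m, angles in rad, forces in N, time in s.
With the tool pointing down it reaches from about 0.25 to 0.775 m from the base axis. Payload 4 kg.
Tool frame: the origin (TCP) lies on the centre line of the jaws, within the pads' length; the fingertips stand 17 mm ahead of it and the grasp point (between the pads) lies 2 mm behind it; z points along the fingers, y is the line along which they close (so a half turn about z gives the same grasp; the last joint's range is limited). The gripper opens to 94 mm and grips with 3 to 60 N. Pads are 16 mm wide; open, the fingers measure 119 mm over their backs; the gripper's body (75 mm by 177 mm) begins 78 mm behind the grasp point.
Start: joints at [1.136, 0.087, 1.371, -0, 1.684, -0.103], TCP at [0.179, 0.52, 0.223] pointing down, gripper open.
Joint ranges: [-3.1, 3.1], [-0.76, 2.03], [0.27, 2.55], [-1.08, 4.22], [0.17, 2.65], [-2.57, 2.57]. Speed limits (rad/s): [2.79, 2.79, 3.14, 3.14, 3.14, 3.14].

### API

Orientations are given as [roll, pitch, yaw] about the fixed x, y, z axes, in that order (R = Rz(yaw) Ry(pitch) Rx(roll)).
In Python, from bench import robot gives the robot as it stands.
- The arm moves only by the tool servo_tool, never from a script. Its argument "plan" is a list of rows, each a list of 7 numbers: the shift along the tool's x, y, z normalised to -1 to 1, where 1 is 0.1 m, then the turn, a rotation vector about the tool's x, y, z normalised to -1 to 1, where 1 is pi/2 rad, then the finger opening in mm, from 0 to 94. In form: [[x, y, z, ax, ay, az, gripper], ...]. A call has 1 to 12 rows; each row is the pose to reach, as a shift and turn from the pose commanded when the call began, along the tool's axes at that moment; what a row does not reach only later rows make up. A row lasts 1/12 s, in which the tool goes at most 41.7 mm and 7.16 degrees, less where a joint would pass 70% of its speed; a pose out of reach is approached as far as the arm can. A call with a number of a shift or a turn outside -1 to 1 is refused whole. A call with a gripper value outside its range is refused whole. The fingers move at their own pace and stop on an object; the grip force is fixed at half the most. Time passes only in rows, so rows that repeat a pose let the fingers close. It gives the time, the measured TCP pose, the force, the opening and the grip force at its end, in the units of the state.
- robot.get_obs(): the state, without advancing time (a new reading comes with each control period).
- robot.snapshot(name): name is "side" or "top"; returns the picture (480x640x3 uint8, red, green, blue); there is no depth.
- robot.camera_params(name): a dict with "camera_matrix" (3x3 intrinsics, pixels), "distortion" ([k1, k2, p1, p2, k3] as OpenCV has them; the pictures are not rectified), "rvec" (rotation vector, rad) and "tvec" (3), from world to camera coordinates, as OpenCV has them. Camera axes: x right, y down, z forward; pixel columns grow to the right and rows downward; lengths in m; the calibration is good to about 2 mm. A picture is of the moment at which its call begins. camera_params takes no time and is no camera call.
- robot.close_job(): hands the job in; it is judged then, once.
Trained networks look in the newest picture that a camera, given by its name, has taken for a name from the list of things; names that differ only in an ending like _2 or _b are one class to them, and where a whole thing is asked for, a point or a joint stands for the part that bears it (a point fixed in the world has none). Each returns a list of dicts, best first, with "conf" (0 to 1); they miss things now and then, are a little off and sometimes report something else, mostly with a low value. They report only what shows in the picture. A call takes as long as a camera call. They do not tell look-alikes from the thing itself.
- robot.find_in(thing, camera): "extent" ([centre column, centre row, width, height] in pixels, round what is visible of it).
The state is a dict: "time": time; "joint_positions": joint angles; "qvel": joint speeds; "joint_torque": joint torques, N m; "tool_pos": TCP position; "ee_rot": TCP orientation; "wrist_force": force on the tool from outside, world axes, zero at the start; "wrist_torque": the same for the moment, N m; "width": finger opening in m; "finger_force": force on a finger pad.
Only numpy, scipy, OpenCV 4.12 (cv2) and the standard library are available. Lean on these libraries where they do the work, as an engineer would, in place of code of your own. Each camera call takes 0.05 s, during which the arm holds its last target. There are 200 camera calls.

### The job

The lids of the four stoneware canisters were mixed up after washing, and none is on its own pot. Swap them about, resting a lid on the cork mat when you need the room, until every canister wears the lid of its own colour, seated flat in its mouth. Set each lid down, never let it fall (stoneware chips), keep the canisters standing where they are, turn no lid over, and leave the mug alone.

Things in the scene. Friction and masses are not known exactly. Their poses are not given: they have to be found in the camera images.
- blue_lid: dark blue stoneware lid, 0.16 kg: origin at the middle of its round upright knob, 26 mm across, which stands from 21 mm below to 16 mm above this point. z: lid axis, up. Disc 93 mm across, top face 21 mm, underside 30 mm below the point; below it a spigot 71 mm across, tapering to 58 at its end, 42 mm below the point. Stands level on the spigot when put down. Starts on a canister of another colour.
- blue_canister: dark blue round stoneware canister, 0.8 kg, loose, empty, upright: origin at the centre of its foot on the worktop, z its axis, up. Rim and mouth 85 mm above the origin. Belly 116 mm across, rim 92 mm outside, mouth 79 mm inside (a lid's spigot has 4 mm play all round). A seated lid's disc rests on the rim, its knob middle 115 mm above the origin.
- green_lid: sage green stoneware lid, 0.16 kg: origin at the middle of its round upright knob, 26 mm across, which stands from 21 mm below to 16 mm above this point. z: lid axis, up. Disc 93 mm across, top face 21 mm, underside 30 mm below the point; below it a spigot 71 mm across, tapering to 58 at its end, 42 mm below the point. Stands level on the spigot when put down. Starts on a canister of another colour.
- green_canister: sage green round stoneware canister, 0.8 kg, loose, empty, upright: origin at the centre of its foot on the worktop, z its axis, up. Rim and mouth 85 mm above the origin. Belly 116 mm across, rim 92 mm outside, mouth 79 mm inside (a lid's spigot has 4 mm play all round). A seated lid's disc rests on the rim, its knob middle 115 mm above the origin.
- yellow_lid: mustard yellow stoneware lid, 0.16 kg: origin at the middle of its round upright knob, 26 mm across, which stands from 21 mm below to 16 mm above this point. z: lid axis, up. Disc 93 mm across, top face 21 mm, underside 30 mm below the point; below it a spigot 71 mm across, tapering to 58 at its end, 42 mm below the point. Stands level on the spigot when put down. Starts on a canister of another colour.
- yellow_canister: mustard yellow round stoneware canister, 0.8 kg, loose, empty, upright: origin at the centre of its foot on the worktop, z its axis, up. Rim and mouth 85 mm above the origin. Belly 116 mm across, rim 92 mm outside, mouth 79 mm inside (a lid's spigot has 4 mm play all round). A seated lid's disc rests on the rim, its knob middle 115 mm above the origin.
- red_lid: brick red stoneware lid, 0.16 kg: origin at the middle of its round upright knob, 26 mm across, which stands from 21 mm below to 16 mm above this point. z: lid axis, up. Disc 93 mm across, top face 21 mm, underside 30 mm below the point; below it a spigot 71 mm across, tapering to 58 at its end, 42 mm below the point. Stands level on the spigot when put down. Starts on a canister of another colour.
- red_canister: brick red round stoneware canister, 0.8 kg, loose, empty, upright: origin at the centre of its foot on the worktop, z its axis, up. Rim and mouth 85 mm above the origin. Belly 116 mm across, rim 92 mm outside, mouth 79 mm inside (a lid's spigot has 4 mm play all round). A seated lid's disc rests on the rim, its knob middle 115 mm above the origin.
- cork_mat_top (a point): a round cork pot mat, 116 mm across and 5 mm thick, fixed on the worktop, empty at the start: a free place where a lid can rest. The point is the centre of its upper face. A lid standing on it has its knob middle 42 mm above this point.
- cream_mug_mid (a point): a cream mug with a handle, 82x114x97 mm, a bystander; the point lies half-way up it, 48 mm above the worktop, over the middle of its footprint with the handle. Leave alone.
Things that resemble listed ones, but are neither listed nor needed, are in the scene too. What is shaped like the red_canister but purple is not meant.

How it is judged:
At the end, for the whole second after the job is handed in: Every lid is seated on the canister of its own colour: axes within 8 mm, knob middle 111 to 119 mm above the foot (115 when seated), level with the rim within 0.08 rad; all canisters upright on the worktop, within 40 mm of where they started (horizontal distance between blue_lid and blue_canister below 0.008 m and z of blue_lid in the frame of blue_canister between 0.111 and 0.119 m and angle between the z axis of blue_lid and the z axis of blue_canister, either way round below 0.08 rad and angle between each of blue_canister, green_canister, yellow_canister, red_canister's own z axis and vertical below 0.08 rad and height (world z) of each of blue_canister, green_canister, yellow_canister, red_canister below 0.005 m and distance of each of blue_canister, green_canister, yellow_canister, red_canister from where it was at the start of the episode below 0.04 m and horizontal distance between green_lid and green_canister below 0.008 m and z of green_lid in the frame of green_canister between 0.111 and 0.119 m and angle between the z axis of green_lid and the z axis of green_canister, either way round below 0.08 rad and horizontal distance between yellow_lid and yellow_canister below 0.008 m and z of yellow_lid in the frame of yellow_canister between 0.111 and 0.119 m and angle between the z axis of yellow_lid and the z axis of yellow_canister, either way round below 0.08 rad and horizontal distance between red_lid and red_canister below 0.008 m and z of red_lid in the frame of red_canister between 0.111 and 0.119 m and angle between the z axis of red_lid and the z axis of red_canister, either way round below 0.08 rad); the robot touches nothing.
It fails at once if a canister is tipped over or lifted off the worktop (angle between any of blue_canister, green_canister, yellow_canister, red_canister's own z axis and vertical above 0.35 rad or height (world z) of any of blue_canister, green_canister, yellow_canister, red_canister above 0.025 m).
It fails at once if a lid is turned over (angle between any of blue_lid, green_lid, yellow_lid, red_lid's own z axis and vertical above 1 rad).
It fails at once if the mug is pushed more than 30 mm or tipped over (distance of cream_mug_mid from where it was at the start of the episode above 0.03 m or angle between cream_mug_mid's own z axis and vertical above 0.5 rad).
It fails at once if a lid is let fall (moves faster than 0.7 m/s, as after a drop of 25 mm, with no finger touching it) ((linear speed of blue_lid above 0.7 m/s and contact force between blue_lid and the fingers below 0.05 N) or (linear speed of green_lid above 0.7 m/s and contact force between green_lid and the fingers below 0.05 N) or (linear speed of yellow_lid above 0.7 m/s and contact force between yellow_lid and the fingers below 0.05 N) or (linear speed of red_lid above 0.7 m/s and contact force between red_lid and the fingers below 0.05 N)).
It also fails if it takes over 128 s, if anything falls off the work surface, if the arm or the gripper's body presses on something with over 40 N, if the wrist force passes 120 N, or if a joint passes its speed limit or range.

## Working session

There is one attempt and no reset: what is moved stays moved. The work goes in short steps, Python scripts to look and compute and a tool call to move; the robot and the scene stay as the last step left them, time stands still between calls to the robot, and variables do not carry over. Pictures are saved under pics/ and viewed, at most 14 in all, crops included, and the job is handed in when it is done.

Besides the shell and the picture viewer there is one more tool, called after "Call:" as name(argument=value, ...) on one line, values as JSON. servo_tool: Moves the arm, as the interface text tells. Scaled input: -1 to 1 covers 0.1 m each way for a shift and pi/2 rad each way for a turn. Its arguments: {"type":"object","properties":{"plan":{"type":"array","items":{"type":"array","items":{"type":"number"}}}},"required":["plan"]}

```bash
mkdir -p pics
cat > h.py <<'E'
import numpy as np, cv2
from bench import robot
from scipy.spatial.transform import Rotation as R
def ray(cam,u,v,z):
    p=robot.camera_params(cam);K=np.array(p["camera_matrix"]);d=np.array(p["distortion"])
    n=cv2.undistortPoints(np.array([[[u,v]]],float),K,d)[0,0]
    M=cv2.Rodrigues(np.array(p["rvec"],float))[0];t=np.array(p["tvec"]).ravel()
    o=-M.T@t;r=M.T@np.array([n[0],n[1],1]);return o+r*(z-o[2])/r[2]
def proj(cam,P):
    p=robot.camera_params(cam)
    return cv2.projectPoints(np.array(P,float).reshape(-1,3),np.array(p["rvec"],float),np.array(p["tvec"],float),np.array(p["camera_matrix"]),np.array(p["distortion"]))[0][:,0]
def snap(cam,f):
    im=robot.snapshot(cam);cv2.imwrite(f"pics/{f}.png",im[:,:,::-1]);return im
E
python3 - <<'E'
from h import *
for c in("top","side"):
    snap(c,c+"0"); p=robot.camera_params(c); M=cv2.Rodrigues(np.array(p["rvec"],float))[0]
    print(c,(-M.T@np.array(p["tvec"]).ravel()).round(3))
names=[k+"_"+s for s in("lid","canister") for k in("blue","green","yellow","red")]+["cork_mat_top","cream_mug_mid"]
for n in names:
    for c in("top","side"):
        print(n,c,[(np.round(d["extent"]).astype(int).tolist(),round(d["conf"],2)) for d in robot.find_in(n,c)[:3]])
o=robot.get_obs();print(o["time"],o["tool_pos"],o["ee_rot"])
E
```

```text
top [ 0.226 -0.082  1.163]
side [-0.051 -0.969  0.639]
blue_lid top [([467, 242, 48, 49], 0.72)]
blue_lid side [([433, 307, 60, 42], 0.65)]
green_lid top [([255, 248, 47, 46], 0.79)]
green_lid side [([278, 228, 43, 34], 0.76)]
yellow_lid top [([174, 231, 48, 49], 0.86)]
yellow_lid side []
red_lid top [([399, 185, 43, 44], 0.56)]
red_lid side [([417, 260, 47, 34], 0.66), ([330, 313, 57, 34], 0.51)]
blue_canister top [([396, 195, 59, 56], 0.69), ([469, 240, 51, 47], 0.55)]
blue_canister side [([418, 287, 56, 42], 0.75), ([250, 231, 46, 40], 0.16)]
green_canister top [([180, 236, 57, 58], 0.9), ([460, 244, 58, 62], 0.69)]
green_canister side [([250, 231, 41, 38], 0.77)]
yellow_canister top [([460, 246, 58, 61], 0.84)]
yellow_canister side [([430, 341, 69, 57], 0.76), ([418, 257, 52, 36], 0.62)]
red_canister top [([169, 319, 64, 61], 0.83), ([255, 251, 60, 60], 0.65)]
red_canister side [([184, 245, 50, 51], 0.94), ([280, 260, 55, 45], 0.91)]
cork_mat_top top [([356, 273, 59, 59], 0.75)]
cork_mat_top side [([330, 313, 55, 35], 0.87)]
cream_mug_mid top [([221, 153, 44, 56], 0.71)]
cream_mug_mid side [([328, 212, 47, 47], 0.92), ([251, 230, 39, 38], 0.32)]
1.1 [0.17916815 0.52003246 0.22249315] [3.14149345e+00 4.33441957e-06 2.80980097e+00]
```

View pics/top0.png

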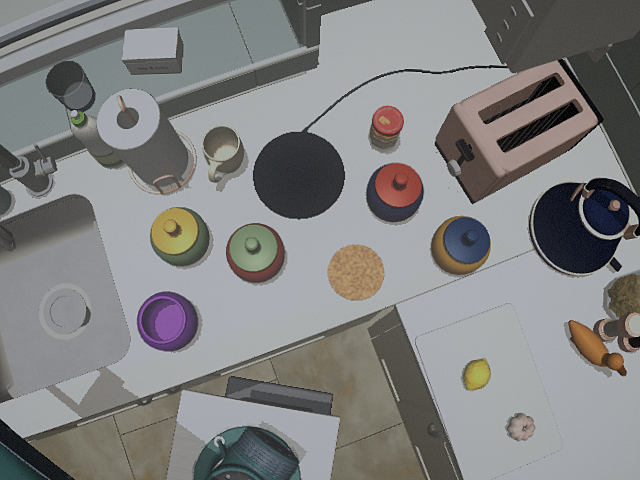

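View pics/side0.png

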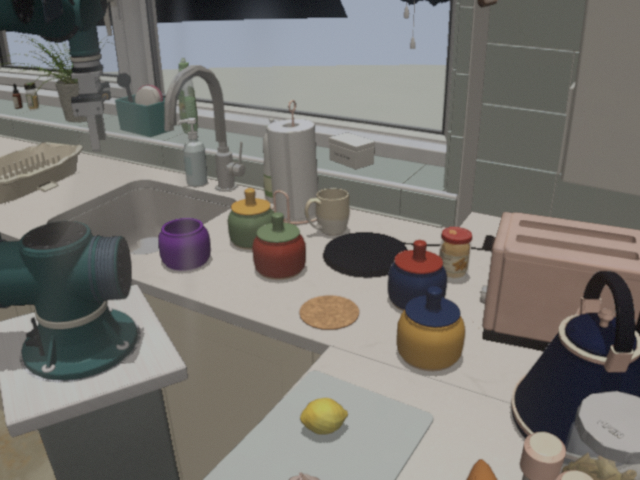

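The top view shows yellow lid on green (174,231), green on red (255,248), red on blue (399,185) and blue on yellow (467,242). The mat is at (356,273), and the purple decoy at (169,319). This is a 4-cycle, so it takes five moves.

```bash
cat >> h.py <<'E'
HUE={"blue":(105,125,60),"green":(35,75,40),"yellow":(18,32,110),"red":(0,9,110)}
def blob(im,col,seed,r,k=3):
    """colour blob round seed pixel: mask"""
    h=cv2.cvtColor(im,cv2.COLOR_RGB2HSV);a,b,s=HUE[col]
    m=((h[...,0]>=a)&(h[...,0]<=b)&(h[...,1]>=s)).astype(np.uint8)
    if col=="red": m|=((h[...,0]>=174)&(h[...,1]>=s)).astype(np.uint8)
    c=np.zeros_like(m);cv2.circle(c,tuple(map(int,seed)),int(r),1,-1);m&=c
    m=cv2.morphologyEx(m,cv2.MORPH_OPEN,np.ones((k,k),np.uint8))
    n,l,st,ce=cv2.connectedComponentsWithStats(m)
    return (l==1+np.argmax(st[1:,4])).astype(np.uint8)
def ell(m):
    c=max(cv2.findContours(m,cv2.RETR_EXTERNAL,cv2.CHAIN_APPROX_NONE)[0],key=len)
    return cv2.fitEllipse(cv2.convexHull(c))
E
python3 - <<'E'
from h import *
im=cv2.imread("pics/top0.png")[:,:,::-1].copy()
out=im.copy()
for n,s in dict(blue=(467,242),green=(255,248),yellow=(174,231),red=(399,185)).items():
    h=cv2.cvtColor(im,cv2.COLOR_RGB2HSV); print(n,h[s[1]+12,s[0]+8], h[s[1]+4,s[0]-14])
    m=blob(im,n,s,33); e=ell(m); cv2.ellipse(out,e,(255,0,255),1)
    p=ray("top",*e[0],.09); print(n,np.round(e[0],1),np.round(e[1],1),p.round(4),np.hypot(*p[:2]).round(3))
    q=proj("top",[[p[0],p[1],.131]])[0]; cv2.circle(out,tuple(map(int,q.round())),2,(255,255,255),-1)
p=ray("top",356,273,.005);print("mat",p,"size",np.linalg.norm(ray("top",327,273,.005)-ray("top",386,273,.005)))
print("mug",ray("top",221,153,.05),"purple",ray("top",169,321,.05))
cv2.imwrite("pics/o1.png",cv2.resize(out[130:330,130:530],None,fx=2,fy=2,interpolation=2)[:,:,::-1])
E
```

```text
blue [111  93  96] [110  82 118]
blue [466.4 239.8] [43.9 46.9] [ 0.519  -0.3429  0.09  ] 0.622
green [ 47  41 162] [ 50  45 146]
green [253.  247.7] [46.4 48.1] [0.4359 0.0587 0.09  ] 0.44
yellow [ 32  93 175] [ 24 128 167]
yellow [174.1 230.6] [43.9 47.4] [0.4437 0.2158 0.09  ] 0.493
red [  3 138 155] [  4 139 161]
red [397.8 184.8] [43.1 46.6] [ 0.6062 -0.1965  0.09  ] 0.637
mat [ 0.43548866 -0.14584361  0.005     ] size 0.12007985879442404
mug [0.62861998 0.1668904  0.05      ] purple [0.27365577 0.19897554 0.05      ]
```

View pics/o1.png

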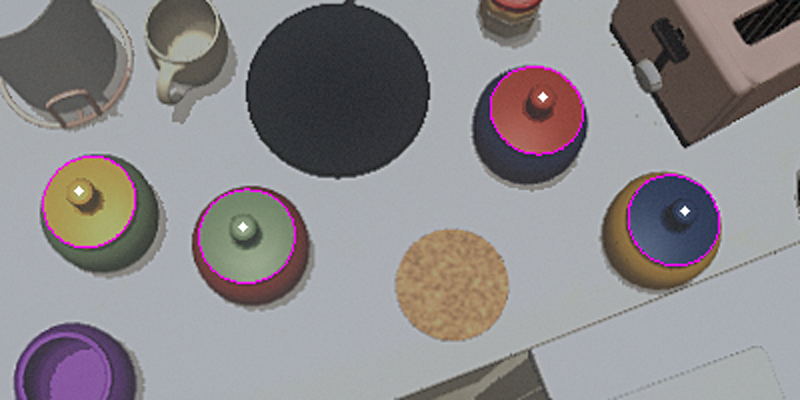

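Call:
servo_tool(plan=[[0, 0, 0, 0, 0, -0.07, 60], [0, 0, 0, 0, 0, -0.14, 60], [0, 0, 0, 0, 0, -0.2112, 60], [0, 0, 0, 0, 0, -0.2112, 60]])

```text
time: 1.43
tool_pos: [0.1792, 0.52, 0.2225]
ee_rot: [3.142, 0.0, -3.14]
wrist_force: [0.6, 0.1, 0.1]
width: 0.071
finger_force: 0.0
```

Call:
servo_tool(plan=[[-0.15, -0.2, 0, 0, 0, 0, 60], [-0.4, -0.45, 0, 0, 0, 0, 60], [-0.66, -0.76, 0, 0, 0, 0, 60]])

```text
time: 1.68
tool_pos: [0.2452, 0.444, 0.2222]
ee_rot: [3.141, -0.0, 3.142]
wrist_force: [0.9, -0.3, -0.4]
width: 0.0603
finger_force: 0.0
```

Call:
servo_tool(plan=[[-0.2, -0.25, 0, 0, 0, 0, 60], [-0.44, -0.5, 0, 0, 0, 0, 60], [-0.66, -0.76, 0, 0, 0, 0, 60]])

```text
time: 1.93
tool_pos: [0.312, 0.3668, 0.2226]
ee_rot: [3.141, 0.001, 3.139]
wrist_force: [0.7, -0.1, 0.6]
width: 0.0598
finger_force: 0.0
```

Call:
servo_tool(plan=[[-0.2, -0.25, 0, 0, 0, 0, 60], [-0.44, -0.5, 0, 0, 0, 0, 60], [-0.66, -0.76, 0, 0, 0, 0, 60]])

```text
time: 2.18
tool_pos: [0.3781, 0.2907, 0.2227]
ee_rot: [3.141, 0.001, 3.139]
wrist_force: [0.4, 0.4, -0.3]
width: 0.0595
finger_force: 0.0
```

Call:
servo_tool(plan=[[-0.2, -0.25, 0, 0, 0, 0, 60], [-0.44, -0.5, 0, 0, 0, 0, 60], [-0.66, -0.76, 0, 0, 0, 0, 60], [-0.66, -0.76, 0, 0, 0, 0, 60], [-0.66, -0.76, 0, 0, 0, 0, 60]])

```text
time: 2.6
tool_pos: [0.4439, 0.2148, 0.2223]
ee_rot: [3.141, -0.001, 3.136]
wrist_force: [-0.8, 0.5, -0.2]
width: 0.0599
finger_force: 0.0
```

Run:
```python
from h import *
im=snap("side","side1")
for p in [(.519,-.3429),(.4359,.0587),(.4437,.2158),(.6062,-.1965)]:
    for z in(.131,.0,):
        q=proj("side",[[*p,z]])[0]; cv2.circle(im,tuple(map(int,q.round())),1,(255,0,255),-1)
for p in [(.4439,.2148,.205)]:
    q=proj("side",[p])[0]; cv2.circle(im,tuple(map(int,q.round())),1,(0,255,255),-1)
cv2.imwrite("pics/o2.png",cv2.resize(im[90:390,190:590],None,fx=2,fy=2,interpolation=2)[:,:,::-1])
```

```text
(no output)
```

View pics/o2.png

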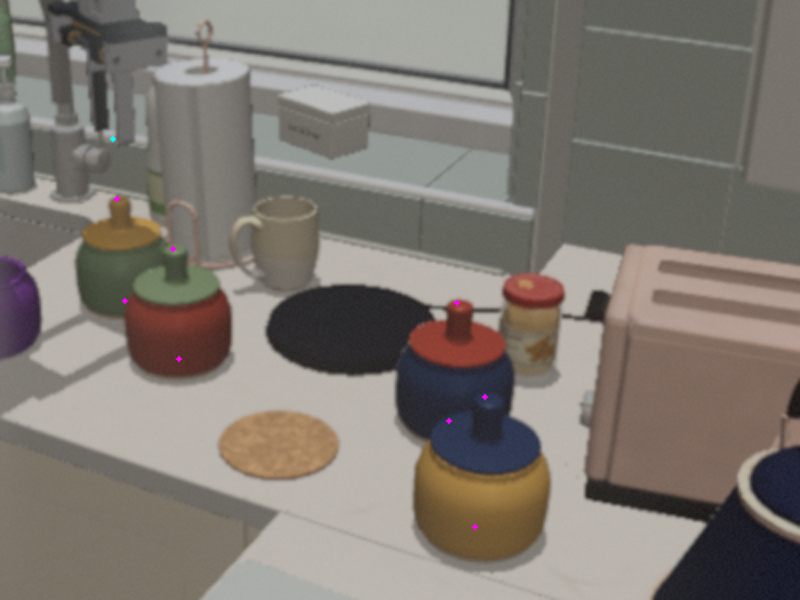

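Call:
servo_tool(plan=[[-0.01, 0.01, 0.2, 0, 0, 0, 60], [-0.01, 0.01, 0.4, 0, 0, 0, 60], [-0.01, 0.01, 0.6, 0, 0, 0, 60], [-0.01, 0.01, 0.75, 0, 0, 0, 60], [-0.01, 0.01, 0.85, 0, 0, 0, 60], [-0.01, 0.01, 0.95, 0, 0, 0, 50], [-0.01, 0.01, 1.0, 0, 0, 0, 40]])

```text
time: 3.23
tool_pos: [0.4433, 0.2177, 0.1215]
ee_rot: [-3.141, -0.001, -3.141]
wrist_force: [-0.8, -0.3, -0.2]
width: 0.0498
finger_force: 0.0
```

Call:
servo_tool(plan=[[0, 0, 0.04, 0, 0, 0, 40], [0, 0, 0.04, 0, 0, 0, 32], [0, 0, 0.04, 0, 0, 0, 28], [0, 0, 0.04, 0, 0, 0, 25], [0, 0, 0.04, 0, 0, 0, 15], [0, 0, 0.04, 0, 0, 0, 0], [0, 0, 0.04, 0, 0, 0, 0], [0, 0, 0.04, 0, 0, 0, 0]])

```text
time: 3.9
tool_pos: [0.4447, 0.217, 0.1193]
ee_rot: [3.141, 0.002, 3.141]
wrist_force: [-1.0, -0.5, 2.5]
width: 0.0254
finger_force: 30.0
```

Call:
servo_tool(plan=[[0, 0, -0.1, 0, 0, 0, 0], [0, 0, -0.25, 0, 0, 0, 0], [0, 0, -0.45, 0, 0, 0, 0], [0, 0, -0.65, 0, 0, 0, 0], [0, 0, -0.85, 0, 0, 0, 0], [0, 0, -1.0, 0, 0, 0, 0], [0, 0, -1.0, 0, 0, 0, 0]])

```text
time: 4.48
tool_pos: [0.4456, 0.2177, 0.2226]
ee_rot: [3.139, 0.006, -3.141]
wrist_force: [-0.7, -0.3, -1.9]
width: 0.0255
finger_force: 30.0
```

Run:
```python
from h import *
o=robot.get_obs();print(o["tool_pos"],o["wrist_force"],o["width"])
a=snap("top","top2");b=snap("side","side2")
cv2.imwrite("pics/o3.png",np.hstack([a[120:360,100:500],b[60:300,190:590]])[:,:,::-1])
```

```text
[0.44563762 0.21769877 0.22256293] [-0.72657161 -0.29062148 -1.93087869] 0.025492465867187935
```

View pics/o3.png

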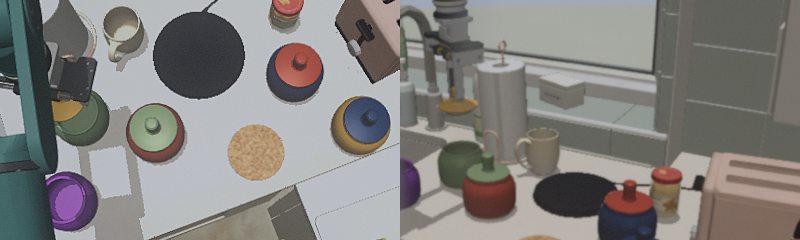

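Call:
servo_tool(plan=[[0, -0.1, 0, 0, 0, 0, 0], [0, -0.3, 0, 0, 0, 0, 0], [0.01, -0.6, 0, 0, 0, 0, 0], [0.025, -0.91, 0, 0, 0, 0, 0]])

```text
time: 4.92
tool_pos: [0.4405, 0.1248, 0.2163]
ee_rot: [-3.141, -0.004, -3.14]
wrist_force: [-0.4, -0.8, -1.5]
width: 0.0256
finger_force: 30.0
```

Call:
servo_tool(plan=[[0, -0.3, 0, 0, 0, 0, 0], [0.01, -0.6, 0, 0, 0, 0, 0], [0.025, -0.91, 0, 0, 0, 0, 0]])

```text
time: 5.17
tool_pos: [0.4378, 0.0332, 0.2165]
ee_rot: [-3.142, -0.003, -3.141]
wrist_force: [1.1, -0.3, -1.8]
width: 0.0255
finger_force: 30.0
```

Call:
servo_tool(plan=[[0, -0.3, 0, 0, 0, 0, 0], [0.01, -0.6, 0, 0, 0, 0, 0], [0.025, -0.91, 0, 0, 0, 0, 0]])

```text
time: 5.42
tool_pos: [0.4351, -0.0576, 0.2166]
ee_rot: [3.141, -0.003, 3.141]
wrist_force: [0.4, -0.1, -1.7]
width: 0.0255
finger_force: 30.0
```

Call:
servo_tool(plan=[[0, -0.3, 0, 0, 0, 0, 0], [0.01, -0.6, 0, 0, 0, 0, 0], [0.02, -0.8, 0, 0, 0, 0, 0], [0.025, -0.9, 0, 0, 0, 0, 0], [0.025, -0.91, 0, 0, 0, 0, 0]])

```text
time: 5.83
tool_pos: [0.433, -0.1485, 0.2168]
ee_rot: [3.141, -0.003, 3.138]
wrist_force: [0.6, 1.1, -0.8]
width: 0.0255
finger_force: 30.0
```

Call:
servo_tool(plan=[[0, 0, 0.1, 0, 0, 0, 0], [0, 0, 0.25, 0, 0, 0, 0], [0, 0, 0.45, 0, 0, 0, 0], [0, 0, 0.65, 0, 0, 0, 0], [0, 0, 0.8, 0, 0, 0, 0], [0, 0, 0.95, 0, 0, 0, 0], [0, 0, 1, 0, 0, 0, 0], [0, 0, 1, 0, 0, 0, 0]])

```text
time: 6.5
tool_pos: [0.4328, -0.145, 0.1161]
ee_rot: [3.139, -0.004, -3.14]
wrist_force: [0.2, -0.4, -1.0]
width: 0.0256
finger_force: 30.0
```

Run:
```python
from h import *
L=[]
for i in range(4):
    robot.snapshot("side");o=robot.get_obs();L.append(np.r_[o["tool_pos"],o["ee_rot"],o["wrist_force"]])
print(np.round(L,4))
```

```text
[[ 4.3370e-01 -1.4570e-01  1.1760e-01  3.1403e+00 -1.7000e-03 -3.1400e+00
  -1.7530e-01 -1.8030e-01 -1.5127e+00]
 [ 4.3430e-01 -1.4620e-01  1.1870e-01  3.1413e+00  3.0000e-04 -3.1404e+00
   1.4780e-01 -1.0620e-01 -1.3372e+00]
 [ 4.3470e-01 -1.4670e-01  1.1930e-01 -3.1411e+00  1.5000e-03 -3.1407e+00
   7.0100e-02 -1.0300e-02 -9.8600e-01]
 [ 4.3490e-01 -1.4690e-01  1.1960e-01 -3.1408e+00  2.1000e-03 -3.1410e+00
  -6.2500e-02  3.0220e-01 -1.8469e+00]]
```

Call:
servo_tool(plan=[[0, 0, 0.1, 0, 0, 0, 0], [0, 0, 0.22, 0, 0, 0, 0], [0, 0, 0.35, 0, 0, 0, 0], [0, 0, 0.46, 0, 0, 0, 0], [0, 0, 0.55, 0, 0, 0, 0], [0, 0, 0.6, 0, 0, 0, 0], [0, 0, 0.64, 0, 0, 0, 0], [0, 0, 0.66, 0, 0, 0, 0], [0, 0, 0.67, 0, 0, 0, 0], [0, 0, 0.67, 0, 0, 0, 0], [0, 0, 0.67, 0, 0, 0, 0], [0, 0, 0.67, 0, 0, 0, 0]])

```text
time: 7.7
tool_pos: [0.4345, -0.1472, 0.052]
ee_rot: [-3.141, 0.001, 3.142]
wrist_force: [-0.1, 0.1, -1.8]
width: 0.0254
finger_force: 30.0
```

Lower 1 mm more, then open and rise.

Call:
servo_tool(plan=[[0, 0, 0.01, 0, 0, 0, 0], [0, 0, 0.015, 0, 0, 0, 0], [0, 0, 0.015, 0, 0, 0, 0], [0, 0, 0.015, 0, 0, 0, 30], [0, 0, 0.015, 0, 0, 0, 40], [0, 0, 0.015, 0, 0, 0, 50], [0, 0, 0.015, 0, 0, 0, 60], [0, 0, 0.015, 0, 0, 0, 60], [0, 0, -0.1, 0, 0, 0, 60], [0, 0, -0.3, 0, 0, 0, 60], [0, 0, -0.6, 0, 0, 0, 60], [0, 0, -1, 0, 0, 0, 60]])

```text
time: 8.7
tool_pos: [0.4321, -0.146, 0.1494]
ee_rot: [3.138, -0.006, 3.142]
wrist_force: [0.6, -1.0, 0.4]
width: 0.06
finger_force: 0.0
```

Call:
servo_tool(plan=[[0, 0, -0.3, 0, 0, 0, 60], [0, 0, -0.6, 0, 0, 0, 60], [0, 0, -0.7, 0, 0, 0, 60], [0, 0, -0.7, 0, 0, 0, 60], [0, 0, -0.7, 0, 0, 0, 60]])

```text
time: 9.12
tool_pos: [0.434, -0.1469, 0.2205]
ee_rot: [3.141, -0.001, 3.142]
wrist_force: [-0.4, 0.1, -1.1]
width: 0.0601
finger_force: 0.0
```

Run:
```python
from h import *
L=[]
a=snap("top","top3");b=snap("side","side3")
for i in range(2):
    robot.snapshot("side");o=robot.get_obs();L.append(np.r_[o["time"],o["tool_pos"],o["ee_rot"],o["wrist_force"]])
print(np.round(L,4))
cv2.imwrite("pics/o4.png",np.hstack([a[120:420,100:500],b[130:430,190:590]])[:,:,::-1])
```

```text
[[ 9.2667e+00  4.3300e-01 -1.4650e-01  2.1860e-01  3.1393e+00 -4.6000e-03
   3.1415e+00 -4.8570e-01 -5.3270e-01  9.0080e-01]
 [ 9.3167e+00  4.3310e-01 -1.4650e-01  2.1880e-01  3.1394e+00 -4.4000e-03
   3.1415e+00 -7.2640e-01 -5.0840e-01 -1.5180e-01]]
```

View pics/o4.png

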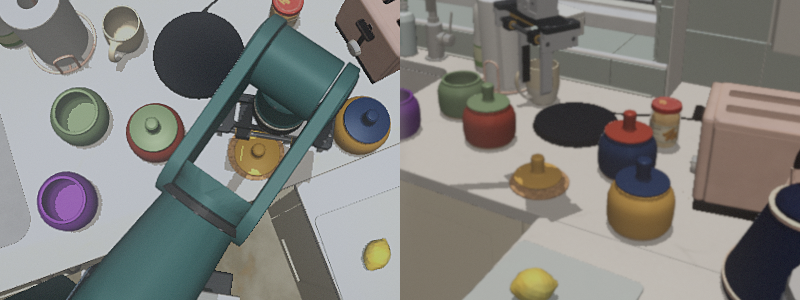

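```bash
cat >> h.py <<'E'
def circfit(im,cam,x,y,circs,w=.012):
    """centre maximising edge strength on horizontal circles [(diam,z),..]"""
    g=cv2.GaussianBlur(cv2.cvtColor(im,cv2.COLOR_RGB2Lab).astype(np.float32),(0,0),.8)
    G=sum(cv2.Sobel(g[...,k],cv2.CV_32F,1,0)**2+cv2.Sobel(g[...,k],cv2.CV_32F,0,1)**2 for k in range(3))**.5
    G=np.minimum(G,np.percentile(G,97));t=np.linspace(0,2*np.pi,120,endpoint=False);best=[]
    for dx in np.arange(-w,w+1e-6,.001):
        for dy in np.arange(-w,w+1e-6,.001):
            s=0
            P=np.vstack([np.c_[x+dx+d/2*np.cos(t),y+dy+d/2*np.sin(t),0*t+z] for d,z in circs])
            q=proj(cam,P).astype(np.float32)
            s=cv2.remap(G,q[:,0].reshape(-1,1),q[:,1].reshape(-1,1),cv2.INTER_LINEAR).mean()
            best.append((s,x+dx,y+dy))
    best.sort(reverse=True);b=np.array(best[:5]);return b.mean(0)
E
python3 - <<'E'
from h import *
a=cv2.imread("pics/top3.png")[:,:,::-1].copy();a0=cv2.imread("pics/top0.png")[:,:,::-1].copy()
L=[(.093,.094),(.093,.085)]
print("greencan",circfit(a,"top",.444,.216,[(.092,.085),(.079,.085)]))
print("greencan in",circfit(a,"top",.444,.216,[(.079,.085)]))
for n,p in dict(yel=(.444,.216),green=(.436,.059),red=(.606,-.1965),blue=(.519,-.343)).items(): 
    print(n,circfit(a0,"top",*p,[(.093,.089)]),circfit(a0,"side",*p,[(.093,.094)]))
E
```

```text
greencan [132.47912292   0.4444       0.2172    ]
greencan in [133.85978088   0.444        0.216     ]
yel [174.40137329   0.4448       0.2176    ] [44.02625504  0.432       0.217     ]Traceback (most recent call last):
  File "<stdin>", line 7, in <module>
  File "h.py", line 36, in circfit
    q=proj(cam,P).astype(np.float32)
      ~~~~^^^^^^^
  File "h.py", line 10, in proj
    p=robot.camera_params(cam)
ValueError: time passes only in moves, steps and waits
```

```bash
sed -i 's/robot.camera_params(cam)/CP(cam)/; s/^from bench import robot/from bench import robot\nimport functools\nCP=functools.lru_cache(lambda c: robot.camera_params(c))/' h.py
python3 - <<'E'
from h import *
a0=cv2.imread("pics/top0.png")[:,:,::-1].copy();a=cv2.imread("pics/top3.png")[:,:,::-1].copy()
for n,p in dict(green=(.436,.059),red=(.606,-.1965),blue=(.519,-.343)).items(): 
    print(n,circfit(a0,"top",*p,[(.093,.089)]).round(4))
print(circfit(a,"top",.436,.059,[(.093,.089)]).round(4))
E
```

```text
green [1.920474e+02 4.386000e-01 6.020000e-02]
red [189.0773   0.6082  -0.1971]
blue [198.6258   0.5188  -0.3426]
[2.100552e+02 4.386000e-01 6.020000e-02]
```

Call:
servo_tool(plan=[[0, 0.2, 0, 0, 0, 0, 60], [-0.01, 0.45, 0, 0, 0, 0, 60], [-0.01, 0.69, 0, 0, 0, 0, 60]])

```text
time: 9.57
tool_pos: [0.4345, -0.0773, 0.2196]
ee_rot: [3.14, -0.003, 3.14]
wrist_force: [0.9, -0.1, 0.3]
width: 0.0597
finger_force: 0.0
```

Call:
servo_tool(plan=[[0, 0.25, 0, 0, 0, 0, 60], [-0.01, 0.5, 0, 0, 0, 0, 60], [-0.01, 0.69, 0, 0, 0, 0, 60]])

```text
time: 9.82
tool_pos: [0.4354, -0.0072, 0.2198]
ee_rot: [3.141, -0.003, -3.141]
wrist_force: [-0.4, -0.5, -0.3]
width: 0.0599
finger_force: 0.0
```

Call:
servo_tool(plan=[[0, 0.25, 0, 0, 0, 0, 60], [-0.01, 0.5, 0, 0, 0, 0, 60], [-0.015, 0.65, 0, 0, 0, 0, 60], [-0.015, 0.69, 0, 0, 0, 0, 60], [-0.015, 0.69, 0, 0, 0, 0, 60], [-0.015, 0.69, 0, 0, 0, 0, 60], [-0.015, 0.69, 0, 0, 0, 0, 60], [-0.015, 0.69, 0, 0, 0, 0, 60]])

```text
time: 10.48
tool_pos: [0.4376, 0.0591, 0.2212]
ee_rot: [-3.141, -0.0, 3.14]
wrist_force: [0.3, 0.7, -0.5]
width: 0.0598
finger_force: 0.0
```

Call:
servo_tool(plan=[[0, 0, 0.1, 0, 0, 0, 60], [0, 0, 0.3, 0, 0, 0, 60], [0, 0, 0.5, 0, 0, 0, 60], [0, 0, 0.7, 0, 0, 0, 60], [0, 0, 0.85, 0, 0, 0, 60], [0, 0, 0.95, 0, 0, 0, 60], [0, 0, 1.0, 0, 0, 0, 60], [0, 0, 1.0, 0, 0, 0, 60], [0, 0, 1.0, 0, 0, 0, 60], [0, 0, 1.0, 0, 0, 0, 60], [0, 0, 1.0, 0, 0, 0, 60]])

```text
time: 11.4
tool_pos: [0.4385, 0.06, 0.1227]
ee_rot: [3.142, 0.002, 3.142]
wrist_force: [-0.1, -0.5, 0.3]
width: 0.0601
finger_force: 0.0
```

Call:
servo_tool(plan=[[0, 0, 0.03, 0, 0, 0, 45], [0, 0, 0.03, 0, 0, 0, 32], [0, 0, 0.03, 0, 0, 0, 28], [0, 0, 0.03, 0, 0, 0, 25], [0, 0, 0.03, 0, 0, 0, 15], [0, 0, 0.03, 0, 0, 0, 0], [0, 0, 0.03, 0, 0, 0, 0], [0, 0, 0.03, 0, 0, 0, 0]])

```text
time: 12.07
tool_pos: [0.4377, 0.0599, 0.1185]
ee_rot: [-3.141, 0.0, 3.142]
wrist_force: [-0.6, -1.4, 0.2]
width: 0.0256
finger_force: 30.0
```

Call:
servo_tool(plan=[[0, 0, -0.1, 0, 0, 0, 0], [0, 0, -0.25, 0, 0, 0, 0], [0, 0, -0.45, 0, 0, 0, 0], [0, 0, -0.65, 0, 0, 0, 0], [0, 0, -0.85, 0, 0, 0, 0], [0, 0, -1.0, 0, 0, 0, 0], [0, 0, -1.0, 0, 0, 0, 0], [0, 0, -1.0, 0, 0, 0, 0]])

```text
time: 12.73
tool_pos: [0.438, 0.0601, 0.2193]
ee_rot: [3.141, 0.002, -3.142]
wrist_force: [-1.1, -0.2, -2.5]
width: 0.0257
finger_force: 30.0
```

Call:
servo_tool(plan=[[0, 0.1, 0, 0, 0, 0, 0], [0, 0.3, 0, 0, 0, 0, 0], [0, 0.5, 0, 0, 0, 0, 0], [0, 0.7, 0, 0, 0, 0, 0], [0, 0.78, 0, 0, 0, 0, 0]])

```text
time: 13.15
tool_pos: [0.4364, 0.1404, 0.2165]
ee_rot: [3.141, -0.004, -3.139]
wrist_force: [-0.2, 1.3, -1.1]
width: 0.0255
finger_force: 30.0
```

Call:
servo_tool(plan=[[0, 0.2, 0, 0, 0, 0, 0], [0, 0.4, 0, 0, 0, 0, 0], [0, 0.6, 0, 0, 0, 0, 0], [0, 0.7, 0, 0, 0, 0, 0], [0, 0.75, 0, 0, 0, 0, 0], [0, 0.75, 0, 0, 0, 0, 0], [0, 0.75, 0, 0, 0, 0, 0], [0, 0.75, 0, 0, 0, 0, 0], [0, 0.75, 0, 0, 0, 0, 0], [0, 0.75, 0, 0, 0, 0, 0]])

```text
time: 13.98
tool_pos: [0.4378, 0.2123, 0.2186]
ee_rot: [-3.142, 0.0, 3.14]
wrist_force: [-0.3, 0.2, -1.8]
width: 0.0255
finger_force: 30.0
```

```bash
cat >> h.py <<'E'
def av(n=6):
    L=[]
    for i in range(n):
        robot.snapshot("side");o=robot.get_obs();L.append(np.r_[o["tool_pos"],o["wrist_force"]])
    print(round(o["time"],2),np.mean(L,0).round(4),np.ptp(L,0).round(4),round(o["width"],4))
E
python3 -c "
from h import *
av()
a=snap('top','top4');b=snap('side','side4')
cv2.imwrite('pics/o5.png',np.hstack([a[120:420,100:500],b[130:430,190:590]])[:,:,::-1])
for n,p,c in [('redcan',(.438,.060),[(.092,.085),(.079,.085)])]: print(n,circfit(a,'top',*p,c).round(4))
"
```

```text
14.28 [ 0.4377  0.2126  0.2186 -0.068   0.0954 -1.4191] [1.0000e-04 5.0000e-04 1.0000e-04 1.5796e+00 1.1004e+00 8.2350e-01] 0.0256
redcan [1.1144e+02 4.3720e-01 5.9600e-02]
```

View pics/o5.png

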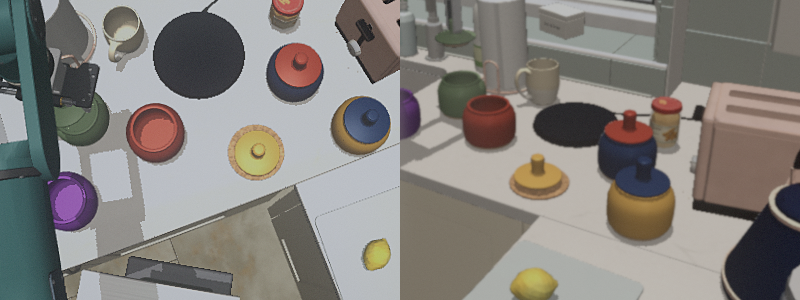

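Call:
servo_tool(plan=[[-0.03, 0.02, 0, 0, 0, 0, 0], [-0.06, 0.044, 0.1, 0, 0, 0, 0], [-0.06, 0.044, 0.3, 0, 0, 0, 0], [-0.06, 0.044, 0.5, 0, 0, 0, 0], [-0.06, 0.044, 0.65, 0, 0, 0, 0], [-0.06, 0.044, 0.75, 0, 0, 0, 0], [-0.06, 0.044, 0.8, 0, 0, 0, 0], [-0.06, 0.044, 0.8, 0, 0, 0, 0], [-0.06, 0.044, 0.8, 0, 0, 0, 0]])

```text
time: 15.13
tool_pos: [0.444, 0.2176, 0.1388]
ee_rot: [3.141, 0.001, 3.142]
wrist_force: [1.0, 0.9, -0.8]
width: 0.0258
finger_force: 30.0
```

Call:
servo_tool(plan=[[0, 0, 0.03, 0, 0, 0, 0], [0, 0, 0.06, 0, 0, 0, 0], [0, 0, 0.09, 0, 0, 0, 0], [0, 0, 0.12, 0, 0, 0, 0], [0, 0, 0.15, 0, 0, 0, 0], [0, 0, 0.17, 0, 0, 0, 0], [0, 0, 0.19, 0, 0, 0, 0], [0, 0, 0.19, 0, 0, 0, 0], [0, 0, 0.19, 0, 0, 0, 0], [0, 0, 0.19, 0, 0, 0, 0]])

```text
time: 15.97
tool_pos: [0.4437, 0.2174, 0.1196]
ee_rot: [3.141, 0.0, 3.142]
wrist_force: [0.6, 0.8, -1.2]
width: 0.0256
finger_force: 30.0
```

Call:
servo_tool(plan=[[0, 0, 0.01, 0, 0, 0, 0], [0, 0, 0.012, 0, 0, 0, 0], [0, 0, 0.012, 0, 0, 0, 0], [0, 0, 0.012, 0, 0, 0, 30], [0, 0, 0.012, 0, 0, 0, 40], [0, 0, 0.012, 0, 0, 0, 50], [0, 0, 0.012, 0, 0, 0, 60], [0, 0, 0.012, 0, 0, 0, 60], [0, 0, -0.1, 0, 0, 0, 60], [0, 0, -0.3, 0, 0, 0, 60], [0, 0, -0.6, 0, 0, 0, 60], [0, 0, -0.988, 0, 0, 0, 60]])

```text
time: 16.97
tool_pos: [0.4422, 0.2169, 0.2175]
ee_rot: [-3.14, -0.005, 3.142]
wrist_force: [0.4, -0.0, -0.3]
width: 0.0602
finger_force: 0.0
```

Call:
servo_tool(plan=[[-0.1, -0.3, 0, 0, 0, 0, 60], [-0.25, -0.6, 0, 0, 0, 0, 60], [-0.4, -1, 0, 0, 0, 0, 60]])

```text
time: 17.22
tool_pos: [0.4841, 0.1188, 0.2208]
ee_rot: [3.14, 0.004, -3.138]
wrist_force: [0.1, -0.2, -0.8]
width: 0.0599
finger_force: 0.0
```

Call:
servo_tool(plan=[[-0.1, -0.3, 0, 0, 0, 0, 60], [-0.25, -0.6, 0, 0, 0, 0, 60], [-0.4, -1, 0, 0, 0, 0, 60]])

```text
time: 17.47
tool_pos: [0.5235, 0.0188, 0.2196]
ee_rot: [3.141, 0.002, -3.14]
wrist_force: [1.1, 0.6, -0.4]
width: 0.06
finger_force: 0.0
```

```bash
python3 -c "
from h import *
av(4)
a=snap('top','top5')
for n,p,c in [('redcan',(.438,.060),[(.092,.085),(.079,.085)]),('greenlid',(.444,.217),[(.093,.089)]),('red',(.608,-.197),[(.093,.089)])]: print(n,circfit(a,'top',*p,c).round(4))
cv2.imwrite('pics/o6.png',np.hstack([a[120:420,100:500],snap('side','side5')[130:430,190:590]])[:,:,::-1])
"
```

```text
17.67 [ 0.5242  0.0151  0.2188 -0.1766 -0.7445  0.4458] [2.5000e-03 7.8000e-03 2.0000e-04 2.6392e+00 4.2564e+00 7.1570e-01] 0.0598
redcan [5.4932e+01 4.4920e-01 4.8400e-02]
greenlid [99.8619  0.4444  0.2178]
red [ 2.011747e+02  6.084000e-01 -1.968000e-01]
```

View pics/o6.png

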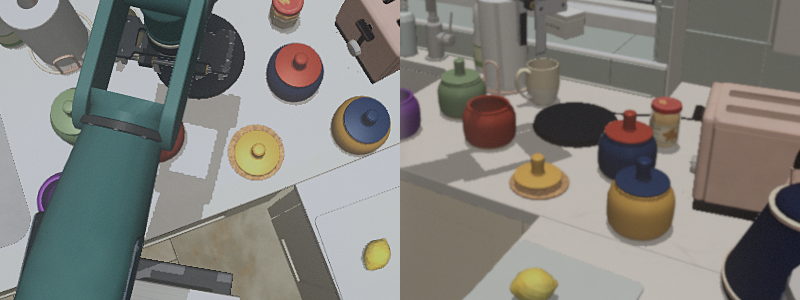

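Call:
servo_tool(plan=[[-0.1, -0.25, 0, 0, 0, 0, 60], [-0.2, -0.5, 0, 0, 0, 0, 60], [-0.28, -0.71, 0, 0, 0, 0, 60]])

```text
time: 18.02
tool_pos: [0.5512, -0.0507, 0.2189]
ee_rot: [-3.141, 0.001, -3.138]
wrist_force: [0.2, 0.0, -0.9]
width: 0.0601
finger_force: 0.0
```

Call:
servo_tool(plan=[[-0.1, -0.25, 0, 0, 0, 0, 60], [-0.2, -0.5, 0, 0, 0, 0, 60], [-0.28, -0.71, 0, 0, 0, 0, 60]])

```text
time: 18.27
tool_pos: [0.5794, -0.1221, 0.2187]
ee_rot: [-3.142, 0.001, -3.139]
wrist_force: [0.3, 0.3, 0.2]
width: 0.0595
finger_force: 0.0
```

Call:
servo_tool(plan=[[-0.1, -0.25, 0, 0, 0, 0.07, 60], [-0.2, -0.5, 0, 0, 0, 0.14, 60], [-0.28, -0.71, 0, 0, 0, 0.21, 60], [-0.28, -0.71, 0, 0, 0, 0.28, 60], [-0.28, -0.71, 0, 0, 0, 0.35, 60], [-0.28, -0.71, 0, 0, 0, 0.42, 60], [-0.28, -0.71, 0, 0, 0, 0.49, 60], [-0.28, -0.71, 0, 0, 0, 0.56, 60], [-0.28, -0.71, 0, 0, 0, 0.63, 60], [-0.28, -0.71, 0, 0, 0, 0.7, 60], [-0.28, -0.71, 0, 0, 0, 0.75, 60], [-0.28, -0.71, 0, 0, 0, 0.75, 60]])

```text
time: 19.27
tool_pos: [0.6072, -0.1915, 0.2187]
ee_rot: [3.141, -0.0, 1.965]
wrist_force: [-0.2, -0.4, 0.5]
width: 0.0603
finger_force: 0.0
```

```bash
cat >> h.py <<'E'
def to(x,y,z):
    o=robot.get_obs();d=R.from_euler("xyz",o["ee_rot"]).inv().apply(np.array([x,y,z])-o["tool_pos"])
    print("yaw",o["ee_rot"].round(3) if hasattr(o["ee_rot"],'round') else o["ee_rot"],"shift units",(d/.1).round(3))
E
python3 -c "
from h import *
av(6); to(.6078,-.1965,.1185)"
```

```text
19.57 [ 0.6071 -0.1925  0.2185  0.1277  0.1163 -0.2231] [2.0000e-04 1.4000e-03 3.0000e-04 1.5502e+00 1.5234e+00 5.3830e-01] 0.0604
yaw [ 3.141 -0.     1.965] shift units [-0.034 -0.005  0.999]
```

Call:
servo_tool(plan=[[-0.035, 0, 0.1, 0, 0, 0, 60], [-0.035, 0, 0.3, 0, 0, 0, 60], [-0.035, 0, 0.5, 0, 0, 0, 60], [-0.035, 0, 0.7, 0, 0, 0, 60], [-0.035, 0, 0.85, 0, 0, 0, 60], [-0.035, 0, 0.95, 0, 0, 0, 60], [-0.035, 0, 1.0, 0, 0, 0, 60], [-0.035, 0, 1.0, 0, 0, 0, 60], [-0.035, 0, 1.0, 0, 0, 0, 60], [-0.035, 0, 1.0, 0, 0, 0, 60]])

```text
time: 20.4
tool_pos: [0.609, -0.1972, 0.1198]
ee_rot: [3.14, 0.002, 1.963]
wrist_force: [0.7, -1.2, 0.6]
width: 0.0601
finger_force: 0.0
```

Call:
servo_tool(plan=[[0, 0, 0, 0, 0, 0, 45], [0, 0, 0, 0, 0, 0, 32], [0, 0, 0, 0, 0, 0, 28], [0, 0, 0, 0, 0, 0, 25], [0, 0, 0, 0, 0, 0, 15], [0, 0, 0, 0, 0, 0, 0], [0, 0, 0, 0, 0, 0, 0], [0, 0, 0, 0, 0, 0, 0]])

```text
time: 21.07
tool_pos: [0.6085, -0.1968, 0.1184]
ee_rot: [3.141, 0.0, 1.963]
wrist_force: [-0.2, 0.6, 0.7]
width: 0.0257
finger_force: 30.0
```

Call:
servo_tool(plan=[[0, 0, -0.1, 0, 0, 0, 0], [0, 0, -0.25, 0, 0, 0, 0], [0, 0, -0.45, 0, 0, 0, 0], [0, 0, -0.65, 0, 0, 0, 0], [0, 0, -0.85, 0, 0, 0, 0], [0, 0, -1.0, 0, 0, 0, 0], [0, 0, -1.0, 0, 0, 0, 0], [0, 0, -1.0, 0, 0, 0, 0]])

```text
time: 21.73
tool_pos: [0.6085, -0.1971, 0.2193]
ee_rot: [3.14, 0.001, 1.963]
wrist_force: [0.1, 0.5, -2.7]
width: 0.0251
finger_force: 30.0
```

```bash
python3 -c "
from h import *
av(4); to(.438,.060,.2185)"
```

```text
21.93 [ 0.6076 -0.1966  0.2166 -0.0916  0.0888 -2.1855] [5.0000e-04 2.0000e-04 1.5000e-03 8.3270e-01 1.2393e+00 1.2078e+00] 0.0259
yaw [-3.139e+00 -3.000e-03  1.963e+00] shift units [ 3.019 -0.584 -0.015]
```

Call:
servo_tool(plan=[[0.1, -0.02, 0, 0, 0, 0, 0], [0.35, -0.07, 0, 0, 0, 0, 0], [0.65, -0.13, 0, 0, 0, 0, 0], [1, -0.195, 0, 0, 0, 0, 0]])

```text
time: 22.27
tool_pos: [0.5507, -0.1113, 0.2168]
ee_rot: [-3.14, -0.002, 1.962]
wrist_force: [-0.8, 0.7, -2.4]
width: 0.0255
finger_force: 30.0
```

Call:
servo_tool(plan=[[0.33, -0.065, 0, 0, 0, 0, 0], [0.66, -0.13, 0, 0, 0, 0, 0], [1, -0.195, 0, 0, 0, 0, 0]])

```text
time: 22.52
tool_pos: [0.4937, -0.0254, 0.2174]
ee_rot: [-3.141, -0.001, 1.963]
wrist_force: [0.1, 0.5, -1.2]
width: 0.0253
finger_force: 30.0
```

Call:
servo_tool(plan=[[0.33, -0.065, 0, 0, 0, 0, 0], [0.6, -0.12, 0, 0, 0, 0, 0], [0.8, -0.16, 0, 0, 0, 0, 0], [0.95, -0.19, 0, 0, 0, 0, 0], [1, -0.195, 0, 0, 0, 0, 0], [1, -0.195, 0, 0, 0, 0, 0], [1, -0.195, 0, 0, 0, 0, 0], [1, -0.195, 0, 0, 0, 0, 0], [1, -0.195, 0, 0, 0, 0, 0], [1, -0.195, 0, 0, 0, 0, 0]])

```text
time: 23.35
tool_pos: [0.4398, 0.0572, 0.218]
ee_rot: [-3.141, -0.0, 1.962]
wrist_force: [-0.2, -0.2, -1.6]
width: 0.0255
finger_force: 30.0
```

```bash
python3 -c "
from h import *
av(6); to(.4375,.0598,.1185)
a=snap('top','top6')
print(circfit(a,'top',.608,-.197,[(.092,.085),(.079,.085)]).round(4))"
```

```text
23.65 [ 0.4396  0.0575  0.2181 -0.1872  0.2891 -1.5909] [2.0000e-04 5.0000e-04 2.0000e-04 1.1272e+00 1.2910e+00 1.7865e+00] 0.0257
yaw [-3.142 -0.     1.963] shift units [ 0.026 -0.011  0.997]
[90.5201  0.6084 -0.1968]
```

Call:
servo_tool(plan=[[0.015, -0.005, 0, 0, 0, 0, 0], [0.027, -0.01, 0.1, 0, 0, 0, 0], [0.027, -0.01, 0.3, 0, 0, 0, 0], [0.027, -0.01, 0.5, 0, 0, 0, 0], [0.027, -0.01, 0.65, 0, 0, 0, 0], [0.027, -0.01, 0.75, 0, 0, 0, 0], [0.027, -0.01, 0.8, 0, 0, 0, 0], [0.027, -0.01, 0.8, 0, 0, 0, 0], [0.027, -0.01, 0.8, 0, 0, 0, 0]])

```text
time: 24.45
tool_pos: [0.4377, 0.0601, 0.1386]
ee_rot: [3.141, 0.0, 1.964]
wrist_force: [0.4, 0.1, -1.4]
width: 0.0253
finger_force: 30.0
```

Call:
servo_tool(plan=[[0, 0, 0.03, 0, 0, 0, 0], [0, 0, 0.06, 0, 0, 0, 0], [0, 0, 0.09, 0, 0, 0, 0], [0, 0, 0.12, 0, 0, 0, 0], [0, 0, 0.15, 0, 0, 0, 0], [0, 0, 0.17, 0, 0, 0, 0], [0, 0, 0.19, 0, 0, 0, 0], [0, 0, 0.19, 0, 0, 0, 0], [0, 0, 0.19, 0, 0, 0, 0], [0, 0, 0.19, 0, 0, 0, 0]])

```text
time: 25.28
tool_pos: [0.4375, 0.06, 0.1194]
ee_rot: [3.141, 0.0, 1.963]
wrist_force: [0.2, 0.3, -2.4]
width: 0.0257
finger_force: 30.0
```

Call:
servo_tool(plan=[[0, 0, 0.01, 0, 0, 0, 0], [0, 0, 0.012, 0, 0, 0, 0], [0, 0, 0.012, 0, 0, 0, 0], [0, 0, 0.012, 0, 0, 0, 30], [0, 0, 0.012, 0, 0, 0, 40], [0, 0, 0.012, 0, 0, 0, 50], [0, 0, 0.012, 0, 0, 0, 60], [0, 0, 0.012, 0, 0, 0, 60], [0, 0, -0.1, 0, 0, 0, 60], [0, 0, -0.3, 0, 0, 0, 60], [0, 0, -0.6, 0, 0, 0, 60], [0, 0, -0.988, 0, 0, 0, 60]])

```text
time: 26.28
tool_pos: [0.4359, 0.06, 0.2175]
ee_rot: [-3.137, -0.002, 1.963]
wrist_force: [0.5, 0.3, -0.1]
width: 0.0603
finger_force: 0.0
```

Call:
servo_tool(plan=[[-0.25, -0.05, 0, 0, 0, 0, 60], [-0.55, -0.1, 0, 0, 0, 0, 60], [-0.805, -0.158, 0, 0, 0, 0, 60]])

```text
time: 26.53
tool_pos: [0.4546, -0.0214, 0.2204]
ee_rot: [3.138, 0.002, 1.965]
wrist_force: [0.4, -0.1, -0.9]
width: 0.0598
finger_force: 0.0
```

Call:
servo_tool(plan=[[-0.25, -0.05, 0, 0, 0, 0, 60], [-0.55, -0.1, 0, 0, 0, 0, 60], [-0.805, -0.158, 0, 0, 0, 0, 60]])

```text
time: 26.78
tool_pos: [0.4703, -0.1025, 0.2192]
ee_rot: [3.14, 0.001, 1.963]
wrist_force: [1.1, -0.3, -0.5]
width: 0.0603
finger_force: 0.0
```

Call:
servo_tool(plan=[[-0.25, -0.05, 0, 0, 0, 0, 60], [-0.55, -0.1, 0, 0, 0, 0, 60], [-0.805, -0.158, 0, 0, 0, 0, 60]])

```text
time: 27.03
tool_pos: [0.4864, -0.183, 0.2191]
ee_rot: [3.141, 0.001, 1.963]
wrist_force: [-0.2, 0.6, 0.1]
width: 0.06
finger_force: 0.0
```

Call:
servo_tool(plan=[[-0.25, -0.05, 0, 0, 0, 0, 60], [-0.55, -0.1, 0, 0, 0, 0, 60], [-0.805, -0.158, 0, 0, 0, 0, 60]])

```text
time: 27.28
tool_pos: [0.5026, -0.2635, 0.219]
ee_rot: [3.141, 0.001, 1.963]
wrist_force: [0.6, 0.7, 0.1]
width: 0.0598
finger_force: 0.0
```

Call:
servo_tool(plan=[[-0.25, -0.05, 0, 0, 0, -0.07, 60], [-0.55, -0.1, 0, 0, 0, -0.14, 60], [-0.805, -0.158, 0, 0, 0, -0.21, 60], [-0.805, -0.158, 0, 0, 0, -0.28, 60], [-0.805, -0.158, 0, 0, 0, -0.35, 60], [-0.805, -0.158, 0, 0, 0, -0.42, 60], [-0.805, -0.158, 0, 0, 0, -0.49, 60], [-0.805, -0.158, 0, 0, 0, -0.56, 60], [-0.805, -0.158, 0, 0, 0, -0.63, 60], [-0.805, -0.158, 0, 0, 0, -0.7, 60], [-0.805, -0.158, 0, 0, 0, -0.75, 60], [-0.805, -0.158, 0, 0, 0, -0.75, 60]])

```text
time: 28.28
tool_pos: [0.5186, -0.3422, 0.2189]
ee_rot: [-3.141, 0.001, -3.14]
wrist_force: [-0.6, -0.2, -0.1]
width: 0.0602
finger_force: 0.0
```

```bash
python3 -c "
from h import *
av(6); to(.5188,-.3426,.1185)
a=snap('top','top7');b=snap('side','side7')
print(circfit(a,'top',.608,-.197,[(.092,.085),(.079,.085)]).round(4))
print(circfit(a,'top',.438,.06,[(.093,.089)]).round(4))
cv2.imwrite('pics/o7.png',np.hstack([a[120:420,150:550],b[130:430,190:590]])[:,:,::-1])"
```

```text
28.58 [ 0.5185 -0.3421  0.2185 -0.1472  0.0507  0.2239] [1.0000e-04 1.0000e-04 6.0000e-04 1.8854e+00 1.1050e+00 8.0070e-01] 0.0599
yaw [3.142 0.    3.141] shift units [-0.003 -0.005  0.997]
[92.6961  0.6082 -0.1966]
[1.45551e+02 4.38000e-01 6.10000e-02]
```

View pics/o7.png

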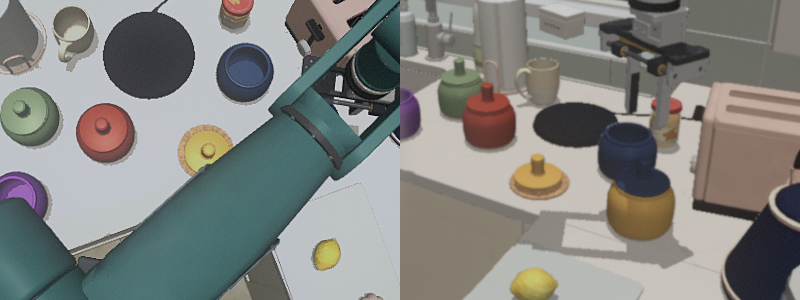

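Call:
servo_tool(plan=[[0, -0.005, 0.1, 0, 0, 0, 60], [0, -0.005, 0.3, 0, 0, 0, 60], [0, -0.005, 0.5, 0, 0, 0, 60], [0, -0.005, 0.7, 0, 0, 0, 60], [0, -0.005, 0.85, 0, 0, 0, 60], [0, -0.005, 0.95, 0, 0, 0, 60], [0, -0.005, 1.0, 0, 0, 0, 60], [0, -0.005, 1.0, 0, 0, 0, 60], [0, -0.005, 1.0, 0, 0, 0, 60], [0, -0.005, 1.0, 0, 0, 0, 60]])

```text
time: 29.52
tool_pos: [0.5191, -0.3431, 0.1195]
ee_rot: [-3.14, 0.002, 3.141]
wrist_force: [-0.1, 0.2, -0.2]
width: 0.0599
finger_force: 0.0
```

Call:
servo_tool(plan=[[0, 0, 0, 0, 0, 0, 45], [0, 0, 0, 0, 0, 0, 32], [0, 0, 0, 0, 0, 0, 28], [0, 0, 0, 0, 0, 0, 25], [0, 0, 0, 0, 0, 0, 15], [0, 0, 0, 0, 0, 0, 0], [0, 0, 0, 0, 0, 0, 0], [0, 0, 0, 0, 0, 0, 0]])

```text
time: 30.18
tool_pos: [0.5185, -0.343, 0.1183]
ee_rot: [-3.141, 0.0, 3.141]
wrist_force: [0.1, -2.3, 0.7]
width: 0.0255
finger_force: 30.0
```

Call:
servo_tool(plan=[[0, 0, -0.1, 0, 0, 0, 0], [0, 0, -0.25, 0, 0, 0, 0], [0, 0, -0.45, 0, 0, 0, 0], [0, 0, -0.65, 0, 0, 0, 0], [0, 0, -0.85, 0, 0, 0, 0], [0, 0, -1.0, 0, 0, 0, 0], [0, 0, -1.0, 0, 0, 0, 0], [0, 0, -1.0, 0, 0, 0, 0]])

```text
time: 30.85
tool_pos: [0.5188, -0.3425, 0.2189]
ee_rot: [-3.141, 0.001, -3.141]
wrist_force: [-0.3, 0.0, -2.5]
width: 0.0254
finger_force: 30.0
```

```bash
python3 -c "
from h import *
av(4); to(.608,-.1968,.2185)"
```

```text
31.05 [ 0.5179 -0.342   0.2163 -0.233   0.1434 -2.5339] [5.000e-04 3.000e-04 1.500e-03 7.927e-01 8.620e-02 6.938e-01] 0.0251
yaw [ 3.139e+00 -3.000e-03  3.142e+00] shift units [-0.902  1.452 -0.026]
```

Call:
servo_tool(plan=[[0, 0.1, 0, 0, 0, 0, 0], [-0.1, 0.35, 0, 0, 0, 0, 0], [-0.25, 0.6, 0, 0, 0, 0, 0], [-0.35, 0.8, 0, 0, 0, 0, 0]])

```text
time: 31.38
tool_pos: [0.5538, -0.2603, 0.2172]
ee_rot: [3.139, -0.001, -3.141]
wrist_force: [0.3, 0.5, -2.4]
width: 0.0252
finger_force: 30.0
```

Call:
servo_tool(plan=[[-0.2, 0.25, 0, 0, 0, 0.07, 0], [-0.4, 0.5, 0, 0, 0, 0.14, 0], [-0.5, 0.6, 0, 0, 0, 0.21, 0], [-0.545, 0.658, 0, 0, 0, 0.28, 0], [-0.545, 0.658, 0, 0, 0, 0.35, 0], [-0.545, 0.658, 0, 0, 0, 0.42, 0], [-0.545, 0.658, 0, 0, 0, 0.49, 0], [-0.545, 0.658, 0, 0, 0, 0.56, 0], [-0.545, 0.658, 0, 0, 0, 0.63, 0], [-0.545, 0.658, 0, 0, 0, 0.7, 0], [-0.545, 0.658, 0, 0, 0, 0.75, 0], [-0.545, 0.658, 0, 0, 0, 0.75, 0]])

```text
time: 32.38
tool_pos: [0.6076, -0.1958, 0.2172]
ee_rot: [-3.141, -0.002, 1.963]
wrist_force: [0.9, 0.0, -1.3]
width: 0.0255
finger_force: 30.0
```

```bash
python3 -c "
from h import *
av(8); to(.608,-.1968,.1185)
a=snap('top','top8')
print(circfit(a,'top',.519,-.343,[(.092,.085),(.079,.085)]).round(4))
print(circfit(a,'top',.435,-.146,[(.093,.021)]).round(4))"
```

```text
32.78 [ 0.6078 -0.1964  0.2177 -0.0069 -0.381  -1.9854] [3.0000e-04 8.0000e-04 7.0000e-04 1.4215e+00 2.7288e+00 1.3637e+00] 0.0254
yaw [ 3.142 -0.     1.964] shift units [-0.001  0.     0.995]
[150.5572   0.5202  -0.3444]
[44.945   0.4342 -0.1554]
```

Call:
servo_tool(plan=[[0, 0, 0.1, 0, 0, 0, 0], [0, 0, 0.3, 0, 0, 0, 0], [0, 0, 0.5, 0, 0, 0, 0], [0, 0, 0.65, 0, 0, 0, 0], [0, 0, 0.75, 0, 0, 0, 0], [0, 0, 0.8, 0, 0, 0, 0], [0, 0, 0.8, 0, 0, 0, 0], [0, 0, 0.8, 0, 0, 0, 0]])

```text
time: 33.5
tool_pos: [0.6082, -0.1969, 0.1385]
ee_rot: [3.141, 0.0, 1.964]
wrist_force: [-0.1, 0.0, -1.4]
width: 0.0256
finger_force: 30.0
```

Call:
servo_tool(plan=[[0, 0, 0.03, 0, 0, 0, 0], [0, 0, 0.06, 0, 0, 0, 0], [0, 0, 0.09, 0, 0, 0, 0], [0, 0, 0.12, 0, 0, 0, 0], [0, 0, 0.15, 0, 0, 0, 0], [0, 0, 0.17, 0, 0, 0, 0], [0, 0, 0.19, 0, 0, 0, 0], [0, 0, 0.19, 0, 0, 0, 0], [0, 0, 0.19, 0, 0, 0, 0], [0, 0, 0.19, 0, 0, 0, 0]])

```text
time: 34.33
tool_pos: [0.608, -0.1968, 0.1192]
ee_rot: [3.141, 0.0, 1.963]
wrist_force: [-0.4, 0.6, -1.1]
width: 0.0253
finger_force: 30.0
```

Call:
servo_tool(plan=[[0, 0, 0.01, 0, 0, 0, 0], [0, 0, 0.012, 0, 0, 0, 0], [0, 0, 0.012, 0, 0, 0, 0], [0, 0, 0.012, 0, 0, 0, 30], [0, 0, 0.012, 0, 0, 0, 40], [0, 0, 0.012, 0, 0, 0, 50], [0, 0, 0.012, 0, 0, 0, 60], [0, 0, 0.012, 0, 0, 0, 60], [0, 0, -0.1, 0, 0, 0, 60], [0, 0, -0.3, 0, 0, 0, 60], [0, 0, -0.6, 0, 0, 0, 60], [0, 0, -0.988, 0, 0, 0, 60]])

```text
time: 35.33
tool_pos: [0.6066, -0.1962, 0.2165]
ee_rot: [-3.137, -0.004, 1.963]
wrist_force: [0.4, -0.4, -0.8]
width: 0.0604
finger_force: 0.0
```

Call:
servo_tool(plan=[[0.15, -0.2, 0, 0, 0, 0, 60], [0.35, -0.45, 0, 0, 0, 0, 60], [0.56, -0.706, 0, 0, 0, 0, 60]])

```text
time: 35.58
tool_pos: [0.5213, -0.1722, 0.2198]
ee_rot: [3.139, 0.002, 1.963]
wrist_force: [-0.1, -1.8, 0.0]
width: 0.0598
finger_force: 0.0
```

Call:
servo_tool(plan=[[0.2, -0.25, 0, 0, 0, -0.07, 60], [0.4, -0.5, 0, 0, 0, -0.14, 60], [0.5, -0.65, 0, 0, 0, -0.21, 60], [0.565, -0.706, 0, 0, 0, -0.28, 60], [0.565, -0.706, 0, 0, 0, -0.35, 60], [0.565, -0.706, 0, 0, 0, -0.42, 60], [0.565, -0.706, 0, 0, 0, -0.49, 60], [0.565, -0.706, 0, 0, 0, -0.56, 60], [0.565, -0.706, 0, 0, 0, -0.63, 60], [0.565, -0.706, 0, 0, 0, -0.7, 60], [0.565, -0.706, 0, 0, 0, -0.75, 60], [0.565, -0.706, 0, 0, 0, -0.75, 60]])

```text
time: 36.58
tool_pos: [0.4346, -0.1469, 0.219]
ee_rot: [-3.141, 0.001, -3.14]
wrist_force: [1.3, 0.3, 0.3]
width: 0.0601
finger_force: 0.0
```

```bash
python3 -c "
from h import *
av(8); to(.4345,-.1468,.1185)
a=snap('top','top9');b=snap('side','side9')
print(circfit(a,'top',.519,-.343,[(.092,.085),(.079,.085)]).round(4),circfit(a,'top',.608,-.197,[(.093,.089)]).round(4))
cv2.imwrite('pics/o8.png',np.hstack([a[120:420,150:550],b[130:430,190:590]])[:,:,::-1])
for n in('top4','top5'):
  print(circfit(cv2.imread('pics/%s.png'%n)[:,:,::-1].copy(),'top',.435,-.146,[(.093,.023)]).round(4))"
```

```text
36.98 [ 0.4345 -0.1469  0.2183 -0.0546 -0.0936  0.1046] [1.0000e-04 1.0000e-04 9.0000e-04 8.4180e-01 1.9779e+00 1.7622e+00] 0.06
yaw [3.142 0.    3.141] shift units [-0.     0.     0.994]
[149.1645   0.5202  -0.3444] [48.331   0.6168 -0.2068]
[81.0502  0.4358 -0.1468]
[83.0128  0.4358 -0.1468]
```

View pics/o8.png

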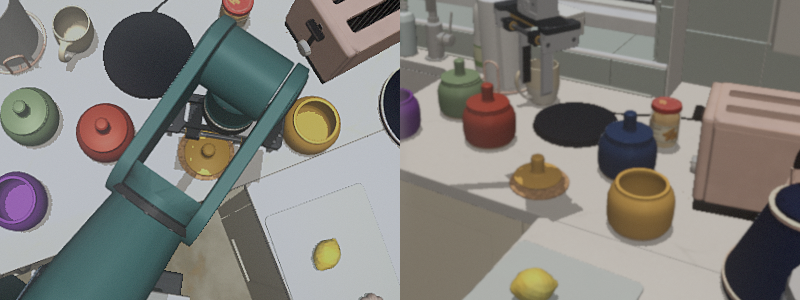

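Call:
servo_tool(plan=[[0, 0, 0.2, 0, 0, 0, 60], [0, 0, 0.5, 0, 0, 0, 60], [0, 0, 0.8, 0, 0, 0, 60], [0, 0, 1.0, 0, 0, 0, 60]])

```text
time: 37.42
tool_pos: [0.4333, -0.1463, 0.1152]
ee_rot: [3.14, -0.003, 3.141]
wrist_force: [0.0, 0.1, -0.7]
width: 0.0598
finger_force: 0.0
```

Call:
servo_tool(plan=[[0, 0, 0.2, 0, 0, 0, 60], [0, 0, 0.4, 0, 0, 0, 60], [0, 0, 0.55, 0, 0, 0, 60], [0, 0, 0.63, 0, 0, 0, 60], [0, 0, 0.67, 0, 0, 0, 60], [0, 0, 0.67, 0, 0, 0, 60], [0, 0, 0.67, 0, 0, 0, 60], [0, 0, 0.67, 0, 0, 0, 60]])

```text
time: 38.08
tool_pos: [0.4354, -0.1473, 0.0521]
ee_rot: [-3.141, 0.002, 3.142]
wrist_force: [-0.3, 0.4, -0.2]
width: 0.0602
finger_force: 0.0
```

Call:
servo_tool(plan=[[0, 0, 0.01, 0, 0, 0, 45], [0, 0, 0.01, 0, 0, 0, 32], [0, 0, 0.01, 0, 0, 0, 28], [0, 0, 0.01, 0, 0, 0, 25], [0, 0, 0.01, 0, 0, 0, 15], [0, 0, 0.01, 0, 0, 0, 0], [0, 0, 0.01, 0, 0, 0, 0], [0, 0, 0.01, 0, 0, 0, 0]])

```text
time: 38.75
tool_pos: [0.4345, -0.147, 0.0499]
ee_rot: [-3.141, 0.0, 3.142]
wrist_force: [0.2, -0.2, 0.4]
width: 0.0253
finger_force: 30.0
```

Call:
servo_tool(plan=[[0, 0, -0.1, 0, 0, 0, 0], [0, 0, -0.25, 0, 0, 0, 0], [0, 0, -0.45, 0, 0, 0, 0], [0, 0, -0.65, 0, 0, 0, 0], [0, 0, -0.85, 0, 0, 0, 0], [0, 0, -1.0, 0, 0, 0, 0]])

```text
time: 39.25
tool_pos: [0.4347, -0.1469, 0.152]
ee_rot: [-3.141, 0.001, -3.142]
wrist_force: [0.6, 0.2, -1.3]
width: 0.0256
finger_force: 30.0
```

Call:
servo_tool(plan=[[0, 0, -0.2, 0, 0, 0, 0], [0, 0, -0.45, 0, 0, 0, 0], [0, 0, -0.6, 0, 0, 0, 0], [0, 0, -0.68, 0, 0, 0, 0], [0, 0, -0.68, 0, 0, 0, 0], [0, 0, -0.68, 0, 0, 0, 0]])

```text
time: 39.75
tool_pos: [0.4343, -0.1467, 0.2175]
ee_rot: [3.141, -0.0, -3.142]
wrist_force: [0.9, -0.3, -1.4]
width: 0.0257
finger_force: 30.0
```

```bash
python3 -c "
from h import *
av(4); to(.519,-.3435,.2183)"
```

```text
39.95 [ 0.4338 -0.1465  0.2163  0.445   0.1624 -1.3668] [2.0000e-04 1.0000e-04 5.0000e-04 6.8380e-01 1.4877e+00 4.3640e-01] 0.0254
yaw [ 3.140e+00 -3.000e-03  3.142e+00] shift units [-0.852 -1.97  -0.026]
```

Call:
servo_tool(plan=[[-0.05, -0.1, 0, 0, 0, 0, 0], [-0.15, -0.35, 0, 0, 0, 0, 0], [-0.3, -0.65, 0, 0, 0, 0, 0], [-0.42, -0.984, 0, 0, 0, 0, 0]])

```text
time: 40.28
tool_pos: [0.4773, -0.2463, 0.2174]
ee_rot: [3.141, 0.0, -3.14]
wrist_force: [0.1, -1.2, -1.0]
width: 0.0257
finger_force: 30.0
```

Call:
servo_tool(plan=[[-0.15, -0.3, 0, 0, 0, 0, 0], [-0.3, -0.6, 0, 0, 0, 0, 0], [-0.35, -0.8, 0, 0, 0, 0, 0], [-0.42, -0.93, 0, 0, 0, 0, 0], [-0.42, -0.984, 0, 0, 0, 0, 0], [-0.42, -0.984, 0, 0, 0, 0, 0], [-0.42, -0.984, 0, 0, 0, 0, 0], [-0.42, -0.984, 0, 0, 0, 0, 0], [-0.42, -0.984, 0, 0, 0, 0, 0], [-0.42, -0.984, 0, 0, 0, 0, 0]])

```text
time: 41.12
tool_pos: [0.5184, -0.3428, 0.2184]
ee_rot: [-3.141, 0.001, -3.141]
wrist_force: [0.0, -0.2, -1.4]
width: 0.0251
finger_force: 30.0
```

```bash
python3 -c "
from h import *
av(6); to(.5187,-.3437,.1185)
a=snap('top','top10')
print(circfit(a,'top',.608,-.197,[(.093,.089)]).round(4))"
```

```text
41.42 [ 0.5185 -0.3432  0.2182 -0.2137 -0.1366 -1.8293] [0.0000e+00 5.0000e-04 4.0000e-04 1.4209e+00 1.1565e+00 1.0033e+00] 0.0253
yaw [-3.142  0.    -3.141] shift units [-0.002 -0.002  0.995]
[141.873    0.6086  -0.1982]
```

Call:
servo_tool(plan=[[0, 0, 0.1, 0, 0, 0, 0], [0, 0, 0.3, 0, 0, 0, 0], [0, 0, 0.5, 0, 0, 0, 0], [0, 0, 0.65, 0, 0, 0, 0], [0, 0, 0.75, 0, 0, 0, 0], [0, 0, 0.8, 0, 0, 0, 0], [0, 0, 0.8, 0, 0, 0, 0], [0, 0, 0.8, 0, 0, 0, 0]])

```text
time: 42.13
tool_pos: [0.5187, -0.3439, 0.1382]
ee_rot: [-3.141, 0.001, 3.142]
wrist_force: [0.4, -0.0, -2.4]
width: 0.0254
finger_force: 30.0
```

Call:
servo_tool(plan=[[0, 0, 0.03, 0, 0, 0, 0], [0, 0, 0.06, 0, 0, 0, 0], [0, 0, 0.09, 0, 0, 0, 0], [0, 0, 0.12, 0, 0, 0, 0], [0, 0, 0.15, 0, 0, 0, 0], [0, 0, 0.17, 0, 0, 0, 0], [0, 0, 0.19, 0, 0, 0, 0], [0, 0, 0.19, 0, 0, 0, 0], [0, 0, 0.19, 0, 0, 0, 0], [0, 0, 0.19, 0, 0, 0, 0]])

```text
time: 42.97
tool_pos: [0.5185, -0.3437, 0.119]
ee_rot: [-3.142, 0.0, -3.142]
wrist_force: [0.8, 0.4, -1.5]
width: 0.0256
finger_force: 30.0
```

Release, rise, then retreat so that the cameras see everything.

Call:
servo_tool(plan=[[0, 0, 0.01, 0, 0, 0, 0], [0, 0, 0.012, 0, 0, 0, 0], [0, 0, 0.012, 0, 0, 0, 0], [0, 0, 0.012, 0, 0, 0, 30], [0, 0, 0.012, 0, 0, 0, 40], [0, 0, 0.012, 0, 0, 0, 50], [0, 0, 0.012, 0, 0, 0, 60], [0, 0, 0.012, 0, 0, 0, 60], [0, 0, -0.1, 0, 0, 0, 60], [0, 0, -0.3, 0, 0, 0, 60], [0, 0, -0.6, 0, 0, 0, 60], [0, 0, -0.988, 0, 0, 0, 60]])

```text
time: 43.97
tool_pos: [0.5173, -0.3427, 0.2164]
ee_rot: [3.138, -0.005, 3.141]
wrist_force: [1.1, 0.5, -0.2]
width: 0.0602
finger_force: 0.0
```

Call:
servo_tool(plan=[[0.1, 0.2, -0.2, 0, 0, 0, 60], [0.3, 0.5, -0.4, 0, 0, 0, 60], [0.6, 0.9, -0.5, 0, 0, 0, 60]])

```text
time: 44.22
tool_pos: [0.4648, -0.2614, 0.27]
ee_rot: [-3.138, 0.005, 3.141]
wrist_force: [-0.2, 0.5, 0.9]
width: 0.0601
finger_force: 0.0
```

Call:
servo_tool(plan=[[0.2, 0.3, 0, 0, 0, 0, 60], [0.4, 0.6, 0, 0, 0, 0, 60], [0.6, 0.9, 0, 0, 0, 0, 60], [0.6, 0.9, 0, 0, 0, 0, 60], [0.6, 0.9, 0, 0, 0, 0, 60]])

```text
time: 44.63
tool_pos: [0.4035, -0.17, 0.2675]
ee_rot: [-3.14, 0.003, -3.14]
wrist_force: [1.2, -0.3, 0.7]
width: 0.0602
finger_force: 0.0
```

Call:
servo_tool(plan=[[0.2, 0.3, 0, 0, 0, 0, 60], [0.4, 0.6, 0, 0, 0, 0, 60], [0.4, 0.9, 0, 0, 0, 0, 60], [0.4, 0.9, 0, 0, 0, 0, 60], [0.4, 0.9, 0, 0, 0, 0, 60]])

```text
time: 45.05
tool_pos: [0.3648, -0.081, 0.2667]
ee_rot: [-3.14, 0.002, -3.14]
wrist_force: [-0.2, -0.8, 0.5]
width: 0.0599
finger_force: 0.0
```

```bash
python3 -c "
from h import *
av(3)
a=snap('top','top11');b=snap('side','side11')
for n,p in dict(yel=(.52,-.344),green=(.444,.217),red=(.438,.06),blue=(.608,-.197)).items(): print(n,circfit(a,'top',*p,[(.093,.089)]).round(4))
cv2.imwrite('pics/o9.png',np.hstack([a[120:420,150:550],b[130:430,190:590]])[:,:,::-1])"
```

```text
45.2 [ 0.3647 -0.082   0.2661  0.0497 -0.1936 -0.0901] [2.0000e-04 5.0000e-04 5.0000e-04 6.3580e-01 5.2100e-01 1.1403e+00] 0.0597
yel [166.7581   0.5198  -0.3444]
green [140.1659   0.4444   0.2188]
red [1.010093e+02 4.344000e-01 6.440000e-02]
blue [141.0814   0.6086  -0.1982]
```

View pics/o9.png

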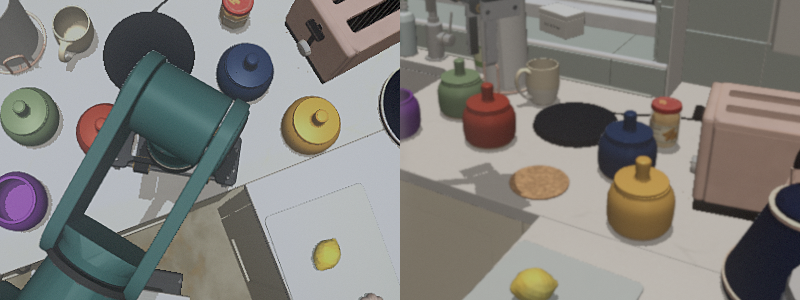

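All four lids show on their own pots, level and seated in both views. Top positions match the canisters, except red, which is half hidden now but fitted well earlier.

```bash
python3 -c "
from h import *
print(robot.close_job())"
```

```text
the job is handed in; nothing more can be done
None
```

All four lids are on the canisters of their own colour and the job is handed in at about 45 s of the 128 s; both views show them seated level, but the hand-in returned no verdict.

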